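# Fill the plate cassette and lift it off its dock

### The job

Stand the last steel retainer plate, which lies reclined in the sloped nest, on its short edge in the one free slot of the white plate cassette, pushed right down like its neighbours, and let go of it. Then pinch the cassette's two black side catches together with the fingers to unlatch it and lift the full cassette up off its dock by those catches. Finish holding it there in the fingers, still and level, about 12 cm over its dock, catches squeezed and all four plates in it; leave everything else on the bench alone.

Things in the scene. Friction and masses are not known exactly. Their poses are not given: they have to be found in the camera images.
- cassette: White plastic plate cassette, open on top, latched on the dock. Footprint 84 mm (its x) by 49 mm (its y; 55 mm at the flared rim), 50 mm high. Origin: centre of its underside; x runs along the row of slots, y across it from catch to catch, z up. Loose, about 0.2 kg empty, 0.55 kg full. Only the catches hold it down (0.5 mm of play): unless both are pressed in it cannot be pulled off.
- slot_row (a point): Middle of the cassette's slot floor, 4 mm above its underside. Four upright slots at x = -30, -10, +10 and +30 mm from here along the cassette's x, each 8.5 mm wide (x) and 43.5 mm from groove floor to groove floor (y); over the top 6 mm the ribs taper to points and the walls flare out to 52 mm. A seated plate stands 26 mm above the walls. One slot is free.
- catch_left (a joint): Black spring catch on the cassette's +y side: how far it is pressed straight in towards the middle, 0 (latched) to 0.005 m (stop). It frees the dock at 0.0035. The spring takes about 2 N at the start and 5 N at the stop; it springs back when let go.
- catch_right (a joint): The same catch on the cassette's -y side, mirrored: 0 (latched) to 0.005 m (stop).
- catch_left_pad (a point): Centre of the outer face of the left catch's finger pad, 33 mm from the cassette's middle plane at +y and 32.5 mm above the cassette's underside. The pad is flat, upright, 30 mm wide along x and 21 mm high (22 to 43 mm above the underside). Over both pads 66 mm, pressed fully in 56 mm.
- catch_right_pad (a point): The same point on the right catch, 33 mm out at -y.
- dock: Aluminium base plate fixed to the bench, 130 mm (x) by 100 mm (y) by 12 mm, with steel locating blocks and, on each side, a steel keeper (24 mm along x) that hooks over the catch's nose; nothing on it is higher than 28 mm above the bench. Origin: centre of its underside. The cassette sits centred on its top face at the same yaw, its origin 12 mm above the dock's.
- nest: Sloped steel plate holder fixed to the bench: base 100 mm (x) by 60 mm (y) by 6 mm, a back rest 22 mm wide and a ledge with low cheeks (50 mm over all, up to 11 mm up the plate) under the plate's lower edge. Origin: centre of its underside. The plate in it leans 35 degrees from upright, top towards the nest's -x, its lower edge at x = 26 mm, 22 mm above the bench.
- plate_last: Steel bearing retainer plate in the nest: 5 mm thick (its x), 38 mm wide (its y), 72 mm tall (its z), a 22 mm hole in the middle and four screw holes. Origin: centre of its lower edge; z points up along the plate. About 0.09 kg. The upper 55 mm of both long side edges are free to be gripped. It may stand either way round in the slot.
- plate_1: Identical plate already standing in one of the cassette's slots (origin: centre of its lower edge, on the slot floor; axes along the cassette's). The slot with none of plates 1 to 3 in it is the free one.
- plate_2: Identical plate already standing in another slot.
- plate_3: Identical plate already standing in another slot.
- gear: Bystander: steel gear 76 mm across, 32 mm high, lying flat. Origin: centre of its underside.
- bearing: Bystander: steel ring 52 mm across, 15 mm high, lying flat between dock and nest. Origin: centre of its underside.
- bolt_tote: Bystander: white open tote of bolts, 200 by 150 by 75 mm. Origin: centre of its underside.
- driver: Bystander: screwdriver 190 mm long, lying. Origin: under its middle.
- paint_pen: Bystander: marker 113 mm long, 13 mm high, lying.
- seal_cap: Bystander: aluminium cap 60 mm across, 24 mm high.
- shaft: Bystander: stepped steel shaft standing upright, 44 mm across at the foot, 85 mm high. Origin: centre of its underside.
There are look-alikes about, which are no part of the job. Leave any blue look-alike of the plate_last alone.

How it is judged:
On the way, in this order (a step that is already met when the one before it is completed fails the run):
1. the last plate stands fully down in the free slot and is let go, with the cassette still latched on its dock (z of plate_last in the frame of cassette between 0.001 and 0.0075 m and x of plate_last in the frame of cassette between -0.035 and 0.035 m and angle between the z axis of plate_last and the z axis of cassette, either way round below 0.12 rad and contact force between the fingers and plate_last below 0.1 N and z of cassette in the frame of dock below 0.016 m), for 0.2 s.
2. both catches are pinched in while the cassette is still down on its dock (value of joint each of catch_left, catch_right above 0.0035 m and contact force between the fingers and cassette above 2 N and z of cassette in the frame of dock below 0.016 m), for 0.1 s.
At the end, for the whole second after the job is handed in: The cassette hangs in the fingers by its two catches (each pressed 3 mm or more), 80 mm or more above the dock's origin and within 100 mm of it sideways, off the dock, within 10 degrees of level, under 30 mm/s; all plates down in their slots (within 9 mm of its underside), the last within 7 degrees (z of cassette in the frame of dock above 0.08 m and horizontal distance between cassette and dock below 0.1 m and value of joint each of catch_left, catch_right above 0.003 m and contact force between the fingers and cassette above 2 N and contact force between cassette and dock below 0.05 N and angle between cassette's own z axis and vertical below 0.17 rad and linear speed of cassette below 0.03 m/s and angle between the z axis of plate_last and the z axis of cassette, either way round below 0.12 rad and z of plate_last in the frame of cassette between 0.001 and 0.009 m and distance between each of plate_last, plate_1, plate_2, plate_3 and cassette below 0.036 m and z of each of plate_1, plate_2, plate_3 in the frame of cassette below 0.009 m); the arm keeps its last pose, push and grip.
It fails at once if a bystander is pushed more than 30 mm (distance of any of gear, bearing, bolt_tote, driver, paint_pen, seal_cap, shaft from where it was at the start of the episode above 0.03 m).
It also fails if it takes over 54 s, if anything falls off the work surface, if the arm or the gripper's body presses on something with over 40 N, if the wrist force passes 120 N, or if a joint passes its speed limit or range.

### The arm

A 6-joint arm with a two-finger parallel gripper is mounted at the origin on the work surface. World frame = base frame: x ahead of the robot, y to its left, z up, the work surface at z = 0. Lengths are in m, angles in rad, forces in N, time in s.
With the tool pointing down it reaches from about 0.375 to 0.975 m from the base axis. Payload 3.8 kg.
Tool frame: the origin (TCP) lies between the finger pads; the fingertips stand tcp_to_tips ahead of it and the grasp point (between the pads) is the TCP (tcp_to_tips is the distance from the TCP to the fingertips, in m); z points along the fingers, y is the line along which they close (so a half turn about z gives the same grasp; the last joint's range is limited). The gripper opens to 85 mm and grips with 20 to 120 N. Pads are 22 mm wide; open, the fingers measure 114 mm over their backs; the gripper's body (76 mm by 85 mm) begins 54 mm behind the grasp point. The pads swing forward as they close: fully open they stand 13 mm farther back than shut.
Start: joints at [1.142, 0.264, 1.604, -0, 1.274, -0.037], TCP at [0.258, 0.624, 0.25] pointing down, gripper open.
Joint ranges: [-2.63, 2.63], [-0.94, 2.18], [0.31, 2.57], [-1.31, 4.45], [0, 2.66], [-2.55, 2.55]. Speed limits (rad/s): [2.57, 2.57, 3.14, 3.14, 3.14, 3.14].

### API

Orientations are given as [roll, pitch, yaw] about the fixed x, y, z axes, in that order (R = Rz(yaw) Ry(pitch) Rx(roll)).
In Python, from workcell import observe, get_image, hand_in, tcp_to_tips gives the robot as it stands.
- The arm moves only by the shell command python3 -m jog 'ROWS' [FORCE]. ROWS is JSON, a list of rows, each a list of 3 entries, a list of its own where there are three numbers: the shift along the tool's x, y, z in units of 25 mm (1.0 is 25 mm), then the turn, a rotation vector about the tool's x, y, z in units of 6 degrees (1.0 is 6 degrees), then the opening, from 0 (shut) to 1 (fully open). In form: [[[tx, ty, tz], [rx, ry, rz], fingers], ...]. A call has 1 to 12 rows; each row shifts and turns the commanded pose from where the row before left it, along the tool's axes as they then stand; what a row does not reach is not made up. A row lasts 1/12 s, in which the tool goes at most 41.7 mm and 7.16 degrees, less where a joint would pass 70% of its speed; a pose out of reach is approached as far as the arm can. A call is refused whole if a number of a shift passes 1 or a number of a turn 1, either way. A call with a gripper value outside its range is refused whole. The fingers move at their own pace and stop on an object; FORCE is the grip in N (left out, the last holds). Time passes only in rows, so rows that do not move let the fingers close. It gives the time, the measured TCP pose, the force, the opening and the grip force at its end, in the units of the state.
- observe(): the state, without advancing time (a new reading comes with each control period).
- get_image(name): name is "scene" or "top" or "wrist"; returns a dict with "color" (384x512x3 uint8, red, green, blue), "fx", "fy", "cx", "cy" (pixels), "T" (4x4, takes a point from camera to world coordinates). Camera axes: x right, y up, looking along -z (the intrinsics and any distortion apply to the point x, -y, -z); pixel columns grow to the right and rows downward; lengths in m; the calibration is good to about 2 mm. A picture is of the moment at which its call begins. There is no depth.
- hand_in(): hands the job in; it is judged then, once.
The state is a dict: "time": time; "joint_positions": joint angles; "joint_vel": joint speeds; "joint_torque": joint torques, N m; "eef_pos": TCP position; "orientation": TCP orientation; "force": force on the tool from outside, world axes, zero at the start; "moment": the same for the moment, N m; "grip_width": finger opening in m; "grasp_force": force on a finger pad.
Only numpy, scipy, OpenCV 4.12 (cv2) and the standard library are available. Lean on these libraries where they do the work, as an engineer would, in place of code of your own. Each camera call takes 0.05 s, during which the arm holds its last target. There are 200 camera calls.

## Working session

There is one attempt and no reset: what is moved stays moved. The work goes in short steps, Python scripts to look and compute and a shell command to move; the robot and the scene stay as the last step left them, time stands still between calls to the robot, and variables do not carry over. Pictures are saved under pics/ and viewed, at most 10 in all, crops included, and the job is handed in when it is done.

```bash
mkdir -p pics; ls; python3 - <<'E'
from workcell import *
import cv2,numpy as np
ims=[]
for n in("scene","top","wrist"):
    d=get_image(n); cv2.imwrite(f"pics/{n}0.png",d["color"][:,:,::-1]); print(n,d["fx"],d["fy"],d["cx"],d["cy"],np.round(d["T"],4).tolist(),[k for k in d])
    np.savez(f"{n}0.npz",**d)
print(tcp_to_tips if not callable(tcp_to_tips) else tcp_to_tips()); print(observe())
E
```

```text
pics
scene 384.66917929024606 384.66917929024606 252.39200428982593 193.3205889396286 [[-0.2263, -0.5267, 0.8194, 1.4555], [0.9739, -0.1396, 0.1792, 0.2075], [0.0201, 0.8385, 0.5445, 0.6445], [0.0, 0.0, 0.0, 1.0]] ['color', 'fx', 'fy', 'cx', 'cy', 'T']
top 389.1662276661936 389.1662276661936 252.5511971526663 193.11976013790482 [[0.0207, 0.985, -0.1715, 0.3832], [-0.9998, 0.0203, -0.0041, -0.0242], [-0.0005, 0.1715, 0.9852, 1.1703], [0.0, 0.0, 0.0, 1.0]] ['color', 'fx', 'fy', 'cx', 'cy', 'T']
wrist 276.19013602539866 276.19013602539866 258.5814570324622 191.62027162727662 [[0.3819, -0.8868, -0.2603, 0.1906], [0.9242, 0.3661, 0.1087, 0.6515], [-0.0011, -0.2821, 0.9594, 0.3726], [0.0, 0.0, 0.0, 1.0]] ['color', 'fx', 'fy', 'cx', 'cy', 'T']
0.019
{'time': 0.15, 'joint_positions': array([ 1.14212912e+00,  2.64564150e-01,  1.60508643e+00,  1.18414415e-05,
        1.27368083e+00, -3.69111087e-02]), 'joint_vel': array([-0.00065541, -0.00106251, -0.0033002 ,  0.00157036, -0.00156066,
       -0.00185077]), 'joint_torque': array([ 3.49223046e-04, -5.15902984e+01, -3.67961240e+01, -3.14168301e-05,
        8.06788215e-03,  8.84539801e-07]), 'eef_pos': array([0.25750425, 0.6233695 , 0.24924463]), 'orientation': array([-3.13985550e+00, -7.54736639e-05,  2.74983301e+00]), 'force': array([ 0.06558392, -0.13690413,  0.26079274]), 'moment': array([ 0.0171889 , -0.03544897,  0.00565966]), 'grasp_force': 0.0, 'grip_width': 0.08497583694612079}
```

View pics/top0.png

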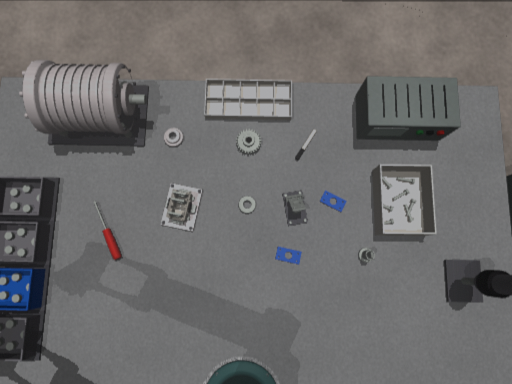

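View pics/scene0.png

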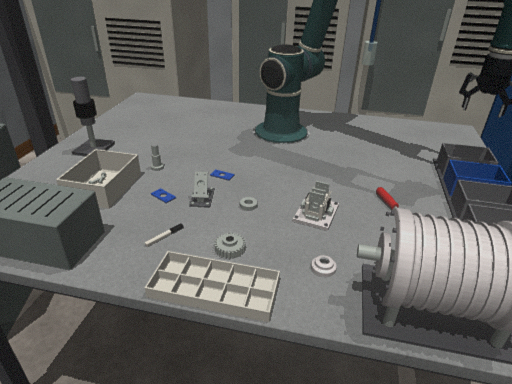

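Top view: dock and cassette at (181,207), nest with the steel plate at (296,206). The blue plates lying flat at (333,201) and (288,255) are look-alikes. I choose the grey reclined plate in the nest and check it in a close crop.

```bash
cat > h.py <<'E'
import numpy as np,cv2
from workcell import *
from scipy.spatial.transform import Rotation as Rn
def load(f): return dict(np.load(f))
def ray(d,u,v,z):
    D=d["T"][:3,:3]@np.array([(u-d["cx"])/d["fx"],-(v-d["cy"])/d["fy"],-1]); o=d["T"][:3,3]
    return o+D*(z-o[2])/D[2]
def proj(d,P):
    P=np.atleast_2d(P); C=(P-d["T"][:3,3])@d["T"][:3,:3]
    return np.c_[d["cx"]+d["fx"]*C[:,0]/-C[:,2], d["cy"]-d["fy"]*C[:,1]/-C[:,2]]
def crop(d,u0,v0,u1,v1,s): return cv2.resize(d["color"][v0:v1,u0:u1,::-1],None,fx=s,fy=s,interpolation=cv2.INTER_CUBIC)
def delta(pos,rpy_or_R,now=None):
    "remaining move in tool axes & jog units"
    o=now or observe(); R=Rn.from_euler("xyz",o["orientation"])
    G=rpy_or_R if isinstance(rpy_or_R,Rn) else Rn.from_euler("xyz",rpy_or_R)
    return R.inv().apply(np.array(pos)-o["eef_pos"])/.025, np.degrees((R.inv()*G).as_rotvec())/6
E
python3 - <<'E'
from h import *
d=load("top0.npz"); s=load("scene0.npz")
a=crop(d,155,180,206,236,8)[:400]; b=crop(d,272,180,323,236,8)[:400]
c=crop(s,285,175,345,235,6)[:360,:400]; e=crop(s,175,160,235,220,6)[:360,:400]
m=np.zeros((600,800,3),np.uint8)
for i,(x) in enumerate((a,b)): 
    y=cv2.resize(x,(400,300*0+ int(400*x.shape[0]/x.shape[1])))[:300+0] if 0 else cv2.resize(x,(300,300)); m[:300,i*400:i*400+300]=y
for i,x in enumerate((c,e)): m[300:,i*400:i*400+300]=cv2.resize(x,(300,300))
cv2.imwrite("pics/c0.png",m)
for n,u,v in(("dock",181,207),("nest",296,206),("bear",247,205),("blue",333,201),("blue2",288,255)): print(n,ray(d,u,v,.01).round(3))
E
```

```text
dock [0.538 0.195 0.01 ]
nest [ 0.549 -0.151  0.01 ]
bear [ 0.549 -0.003  0.01 ]
blue [ 0.566 -0.262  0.01 ]
blue2 [ 0.402 -0.128  0.01 ]
```

View pics/c0.png

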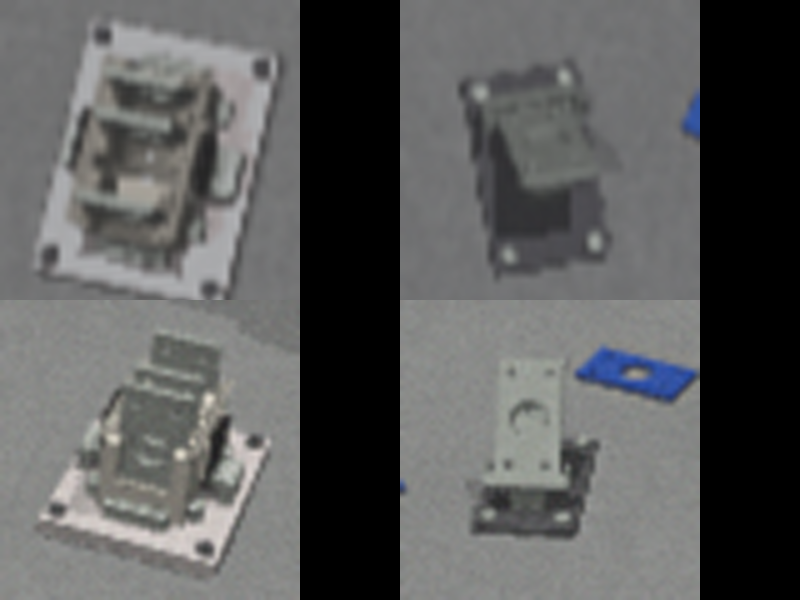

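Crops: the grey plate with hole in the nest is the target (top of plate leaning towards the robot). In the cassette, three plates show; the free slot is the third from the far end. Nest yaw is about +10°, dock yaw about -11°. Moving over the dock for a wrist look.

```bash
python3 -m jog '[[[-1,-0.69,0],[0,0,0],1],[[-1,-0.69,0],[0,0,0],1],[[-1,-0.69,0],[0,0,0],1],[[-1,-0.69,0],[0,0,0],1],[[-1,-0.69,0],[0,0,0],1],[[-1,-0.69,0],[0,0,0],1],[[-1,-0.69,0],[0,0,0],1],[[-1,-0.69,0],[0,0,0],1],[[-1,-0.69,0],[0,0,0],1],[[-1,-0.69,0],[0,0,0],1],[[-1,-0.69,0],[0,0,0],1],[[-1,-0.69,0],[0,0,0],1]]'
python3 -m jog '[[[-1,-0.69,0],[0,0,0],1],[[-1,-0.69,0],[0,0,0],1],[[-1,-0.69,0],[0,0,0],1],[[-1,-0.69,0],[0,0,0],1],[[-0.9,-0.6,0],[0,0,0],1],[[0,0,0],[0,0,-1],1],[[0,0,0],[0,0,-0.9],1],[[0,0,0],[0,0,0],1],[[0,0,0],[0,0,0],1]]'
python3 - <<'E'
from h import *
d=get_image("wrist"); np.savez("w1.npz",**d)
uv=proj(d,[[.538,.195,.03]])[0].astype(int); print(uv,observe()["eef_pos"])
u0=max(0,min(512-200,uv[0]-100));v0=max(0,min(384-150,uv[1]-75));print(u0,v0)
cv2.imwrite("pics/w1.png",crop(d,u0,v0,u0+200,v0+150,4))
E
```

```text
time: 1.15
eef_pos: [0.4564, 0.3165, 0.25]
orientation: [-3.141, -0.0, 2.75]
force: [1.3, 0.6, -0.3]
grip_width: 0.0852
grasp_force: 0.0
time: 1.9
eef_pos: [0.5369, 0.1934, 0.2499]
orientation: [-3.141, -0.001, 2.946]
force: [-1.2, 0.1, -1.2]
grip_width: 0.0853
grasp_force: 0.0
[259 170] [0.53686228 0.19362387 0.2499829 ]
159 95
```

View pics/w1.png

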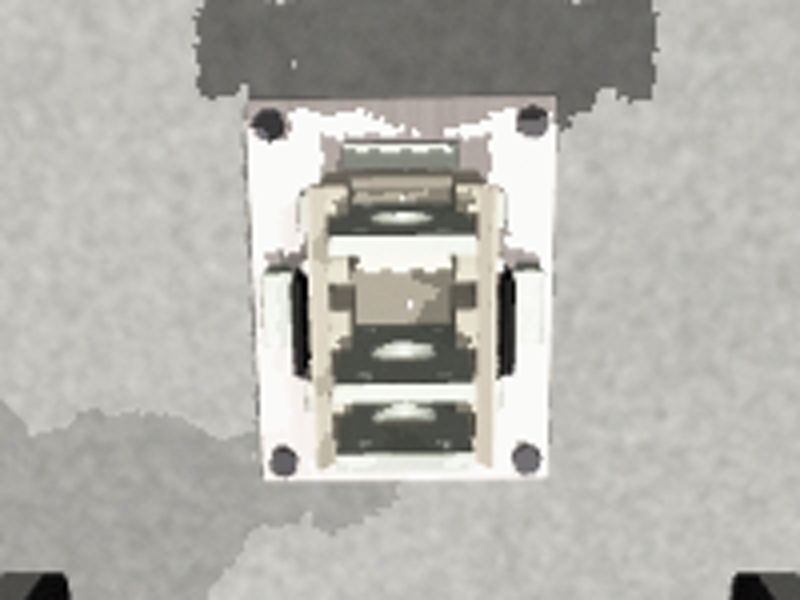

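Wrist view: dock top corners at crop (248,97), (556,97), (548,480), (263,480), four screw heads at (269,123), (533,121), (526,458), (284,460). The gap in the plates is at (405,290), second slot from the image top. Both catches show at (300,322) and (507,322).

```bash
python3 - <<'E'
from h import *
from scipy.optimize import least_squares
d=load("w1.npz")
f=lambda x,y:(159+(x+.5)/4-.5,95+(y+.5)/4-.5)
C=[ray(d,*f(*p),.012) for p in((249,97),(556,97),(548,479),(263,479))]
S=[ray(d,*f(*p),.0125) for p in((269,123),(533,121),(526,458),(284,460))]
def rep(P):
    P=np.array(P)[:,:2];c=P.mean(0); ax=(P[0]+P[1]-P[2]-P[3])/2; print(c.round(4),np.linalg.norm(ax).round(4),np.degrees(np.arctan2(ax[1],ax[0])).round(2),np.linalg.norm(P[0]-P[1]).round(4),np.linalg.norm(P[2]-P[3]).round(4)); return c,ax
rep(C);rep(S)
# plate tops z=.088 (12+4+72): top edges of the three plates, walls z .062 
W=[ray(d,*f(*p),.062) for p in((303,190),(503,190),(492,465),(318,465))]; rep(W)
for y in(232,380,452):  # lower border of dark face?
    print(y,[ray(d,*f(405,y),z)[:2].round(4) for z in(.088,.062)])
print(delta([.549-.01*0,-.151,.25],[np.pi,0,np.radians(190)]), d["T"][:3,3])
E
```

```text
[0.5396 0.195 ] 0.1291 169.29 0.0972 0.0996
[0.5395 0.1946] 0.1139 169.5 0.084 0.084
[0.5395 0.1948] 0.0817 169.25 0.0558 0.0522
232 [array([0.5072, 0.2013]), array([0.511 , 0.2007])]
380 [array([0.5463, 0.1936]), array([0.5536, 0.1923])]
452 [array([0.5664, 0.1896]), array([0.5756, 0.1879])]
(array([-3.15062934e+00, -1.34288581e+01,  1.03904574e-03]), array([-1.43716038e-03, -5.18279205e-03, -3.53109682e+00])) [0.46593259 0.20788372 0.37346195]
```

```bash
python3 -m jog '[[[-0.23,-0.96,0],[0,0,0],1],[[-0.23,-0.96,0],[0,0,0],1],[[-0.23,-0.96,0],[0,0,0],1],[[-0.23,-0.96,0],[0,0,0],1],[[-0.23,-0.96,0],[0,0,0],1],[[-0.23,-0.96,0],[0,0,0],1],[[-0.23,-0.96,0],[0,0,0],1],[[-0.23,-0.96,0],[0,0,0],1],[[-0.23,-0.96,0],[0,0,0],1],[[-0.23,-0.96,0],[0,0,0],1],[[-0.23,-0.96,0],[0,0,0],1],[[-0.23,-0.96,0],[0,0,0],1]]'
python3 -m jog '[[[-0.23,-0.96,0],[0,0,0],1],[[-0.23,-0.96,0],[0,0,0],1],[[0,0,0],[0,0,-0.88],1],[[0,0,0],[0,0,-0.88],1],[[0,0,0.5],[0,0,-0.88],1],[[0,0,0.5],[0,0,-0.88],1],[[0,0,0],[0,0,0],1],[[0,0,0],[0,0,0],1]]'
python3 - <<'E'
from h import *
d=get_image("wrist"); np.savez("w2.npz",**d)
uv=proj(d,[[.549,-.151,.03]])[0].astype(int); print(uv,observe()["eef_pos"])
u0=max(0,min(512-200,uv[0]-100));v0=max(0,min(384-150,uv[1]-75));print(u0,v0)
cv2.imwrite("pics/w2.png",crop(d,u0,v0,u0+200,v0+150,4))
E
```

```text
time: 2.95
eef_pos: [0.5495, -0.1029, 0.2503]
orientation: [-3.142, 0.0, 2.948]
force: [0.4, -0.6, 0.2]
grip_width: 0.0851
grasp_force: 0.0
time: 3.62
eef_pos: [0.5511, -0.151, 0.2244]
orientation: [3.141, -0.002, -2.969]
force: [0.2, 0.4, 0.9]
grip_width: 0.0854
grasp_force: 0.0
[257 172] [ 0.5517032  -0.15118884  0.22533319]
157 97
```

View pics/w2.png

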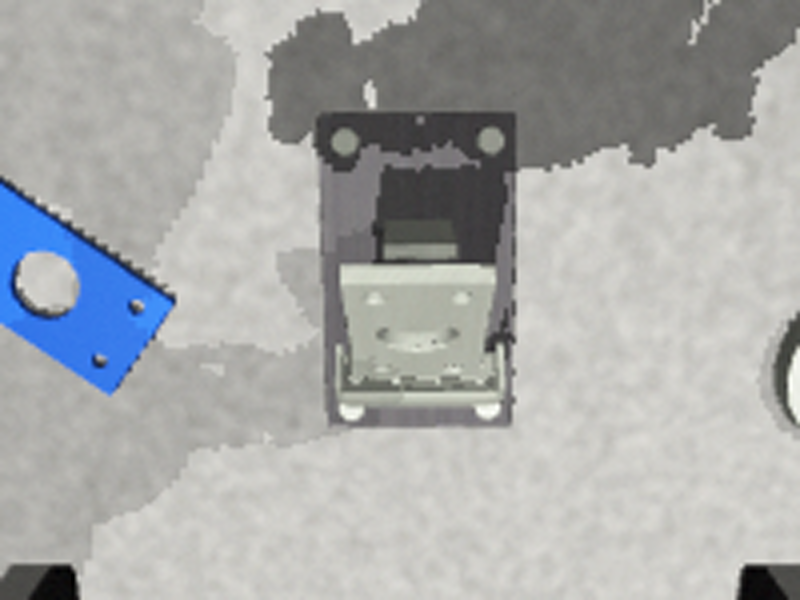

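Wrist view: nest base corners at crop (317,113), (515,113), (513,426), (329,426). The steel plate's top edge corners are at (340,265) and (495,265), and the blue look-alike is off to the left at (45,285).

```bash
cat > nest.py <<'E'
from h import *
d=load("w2.npz")
f=lambda x,y:(157+(x+.5)/4-.5,97+(y+.5)/4-.5)
def rep(P):
    P=np.array(P)[:,:2];c=P.mean(0); ax=-(P[0]+P[1]-P[2]-P[3])/2; print(c.round(4),np.linalg.norm(ax).round(4),np.degrees(np.arctan2(ax[1],ax[0])).round(2),np.linalg.norm(P[0]-P[1]).round(4)); return c,ax
c,ax=rep([ray(d,*f(*p),.006) for p in((318,113),(516,113),(513,425),(329,425))])
rep([ray(d,*f(*p),.0075) for p in((345,141),(491,141),(487,410),(352,410))])
yaw=np.arctan2(ax[1],ax[0])
def model(c,yaw):
    R=Rn.from_euler("z",yaw)*Rn.from_euler("y",-np.radians(35)); o=np.r_[c,0]+Rn.from_euler("z",yaw).apply([.026,0,.022]); return o,R
o,R=model(c,yaw)
for sx in(-.0025,.0025):
  q=proj(d,[o+R.apply([sx,sy,.072]) for sy in(.019,-.019)]); print("top edge pred",sx,((q-[157,97])*4+1.5).round(0).tolist())
P=ray(d,*f(340,265),o[2]+.072*np.cos(np.radians(35))-.0014),ray(d,*f(495,265),o[2]+.072*np.cos(np.radians(35))-.0014); print("y of top edge", [np.round(Rn.from_euler("z",-yaw).apply(p-np.r_[c,0]),4) for p in P])
G=Rn.from_euler("xyz",[np.pi,np.radians(35),yaw+np.pi])
for zz in(.068,.108,.128): 
  g=o+R.apply([0,0,zz]); print(zz,g.round(4),[x.round(2) for x in delta(g,G)])
E
python3 nest.py
```

```text
[ 0.5441 -0.1474] 0.0991 10.78 0.0597
[ 0.5454 -0.1473] 0.0853 10.37 0.0441
top edge pred -0.0025 [[499.0, 261.0], [344.0, 264.0]]
top edge pred 0.0025 [[500.0, 280.0], [344.0, 282.0]]
y of top edge [array([-0.017 , -0.0201,  0.0796]), array([-0.0164,  0.018 ,  0.0796])]
0.068 [ 0.5313 -0.1498  0.0777] [array([0.79, 0.19, 5.91]), array([-0.04, -5.84, -0.14])]
0.108 [ 0.5088 -0.1541  0.1105] [array([1.71, 0.18, 4.6 ]), array([-0.04, -5.84, -0.14])]
0.128 [ 0.4975 -0.1563  0.1269] [array([2.17, 0.17, 3.94]), array([-0.04, -5.84, -0.14])]
```

```bash
python3 -m jog '[[[0.54,0.04,0.5],[0,0,0],1],[[0.54,0.04,0.5],[0,0,0],1],[[0.54,0.04,0.5],[0,0,0],1],[[0.54,0.04,0.5],[0,0,0],1],[[0,0,0],[0,-1,0],1],[[0,0,0],[0,-1,0],1],[[0,0,0],[0,-1,0],1],[[0,0,0],[0,-1,0],1],[[0,0,0],[0,-1,0],1],[[0,0,0],[0,-0.84,-0.1],1],[[0,0,0],[0,0,0],1],[[0,0,0],[0,0,0],1]]'
python3 nest.py
```

```text
time: 4.67
eef_pos: [0.5087, -0.1281, 0.1931]
orientation: [-3.107, 0.566, -2.982]
force: [0.8, -0.4, 0.5]
grip_width: 0.0854
grasp_force: 0.0
[ 0.5441 -0.1474] 0.0991 10.78 0.0597
[ 0.5454 -0.1473] 0.0853 10.37 0.0441
top edge pred -0.0025 [[499.0, 261.0], [344.0, 264.0]]
top edge pred 0.0025 [[500.0, 280.0], [344.0, 282.0]]
y of top edge [array([-0.017 , -0.0201,  0.0796]), array([-0.0164,  0.018 ,  0.0796])]
0.068 [ 0.5313 -0.1498  0.0777] [array([ 1.84, -0.86,  4.33]), array([-0.48, -0.43, -0.22])]
0.108 [ 0.5088 -0.1541  0.1105] [array([ 1.91, -0.94,  2.74]), array([-0.48, -0.43, -0.22])]
0.128 [ 0.4975 -0.1563  0.1269] [array([ 1.95, -0.98,  1.94]), array([-0.48, -0.43, -0.22])]
```

```bash
python3 -m jog '[[[0.33,-0.16,0.1],[-0.24,-0.21,-0.11],1],[[0.33,-0.16,0.1],[-0.24,-0.22,-0.11],1],[[0.33,-0.16,0.3],[0,0,0],1],[[0.33,-0.17,0.3],[0,0,0],1],[[0.33,-0.17,0.3],[0,0,0],1],[[0.33,-0.17,0.3],[0,0,0],1],[[0,0,0.3],[0,0,0],1],[[0,0,0],[0,0,0],1],[[0,0,0],[0,0,0],1]]'
python3 nest.py | tail -3; python3 - <<'E'
from h import *
print(Rn.from_euler("xyz",observe()["orientation"]).as_matrix().round(3), observe()["joint_positions"].round(2))
E
```

```text
time: 5.42
eef_pos: [0.5057, -0.1186, 0.1523]
orientation: [-3.108, 0.547, -2.993]
force: [0.1, 0.2, 0.0]
grip_width: 0.0852
grasp_force: 0.0
0.068 [ 0.5313 -0.1498  0.0777] [array([ 0.84, -1.29,  3.02]), array([-0.53, -0.61, -0.31])]
0.108 [ 0.5088 -0.1541  0.1105] [array([ 0.94, -1.38,  1.43]), array([-0.53, -0.61, -0.31])]
0.128 [ 0.4975 -0.1563  0.1269] [array([ 1.  , -1.42,  0.63]), array([-0.53, -0.61, -0.31])]
[[-0.845 -0.131  0.519]
 [-0.126  0.991  0.044]
 [-0.52  -0.028 -0.853]] [-0.45 -0.21  2.38  0.53  0.55 -2.55]
```

Joint 6 is at its limit, so I use the half-turned grasp (same fingers, +180° about tool z).

```bash
python3 -m jog '[[[0,0,-0.5],[0,0,1],1],[[0,0,-0.5],[0,0,1],1],[[0,0,0],[0,0,1],1],[[0,0,0],[0,0,1],1],[[0,0,0],[0,0,1],1],[[0,0,0],[0,0,1],1],[[0,0,0],[0,0,1],1],[[0,0,0],[0,0,1],1],[[0,0,0],[0,0,1],1],[[0,0,0],[0,0,1],1],[[0,0,0],[0,0,1],1],[[0,0,0],[0,0,1],1]]' | head -1
python3 -m jog '[[[0,0,0],[0,0,1],1],[[0,0,0],[0,0,1],1],[[0,0,0],[0,0,1],1],[[0,0,0],[0,0,1],1],[[0,0,0],[0,0,1],1],[[0,0,0],[0,0,1],1],[[0,0,0],[0,0,1],1],[[0,0,0],[0,0,1],1],[[0,0,0],[0,0,1],1],[[0,0,0],[0,0,1],1],[[0,0,0],[0,0,1],1],[[0,0,0],[0,0,1],1]]' | head -1
python3 -m jog '[[[0,0,0],[0,0,1],1],[[0,0,0],[0,0,1],1],[[0,0,0],[0,0,1],1],[[0,0,0],[0,0,1],1],[[0,0,0],[0,0,1],1],[[0,0,0],[0,0,0.7],1],[[0,0,0],[0,0,0],1],[[0,0,0],[0,0,0],1]]'
sed -i 's/np.radians(35),yaw+np.pi\]/-np.radians(35),np.radians(10.5)]/' nest.py; python3 nest.py|tail -3; python3 -c "
from h import *
print(observe()['joint_positions'].round(2))"
```

```text
time: 6.42
time: 7.42
time: 8.08
eef_pos: [0.4931, -0.1201, 0.1751]
orientation: [3.086, -0.548, 0.189]
force: [0.4, 0.8, 0.3]
grip_width: 0.0855
grasp_force: 0.0
0.068 [ 0.5313 -0.1498  0.0777] [array([-0.94,  1.23,  4.07]), array([0.5 , 0.6 , 0.06])]
0.108 [ 0.5088 -0.1541  0.1105] [array([-1.04,  1.32,  2.47]), array([0.5 , 0.6 , 0.06])]
0.128 [ 0.4975 -0.1563  0.1269] [array([-1.09,  1.36,  1.67]), array([0.5 , 0.6 , 0.06])]
[-0.47 -0.27  2.38  0.49  0.61  0.58]
```

```bash
python3 -m jog '[[[-0.2,0.26,0],[0.25,0.3,0.06],1],[[-0.2,0.26,0],[0.25,0.3,0],1],[[-0.2,0.26,0.3],[0,0,0],1],[[-0.2,0.26,0.3],[0,0,0],1],[[-0.2,0.26,0.3],[0,0,0],1],[[0,0,0.3],[0,0,0],1],[[0,0,0.3],[0,0,0],1],[[0,0,0],[0,0,0],1],[[0,0,0],[0,0,0],1]]'
python3 nest.py|tail -3; python3 -c "
from h import *
print(observe()['joint_positions'].round(2))"
```

```text
time: 8.83
eef_pos: [0.4993, -0.1511, 0.13]
orientation: [-3.139, -0.61, 0.181]
force: [1.2, -0.1, 0.1]
grip_width: 0.0855
grasp_force: 0.0
0.068 [ 0.5313 -0.1498  0.0777] [array([-0.16,  0.19,  2.44]), array([-0.01,  0.01, -0.02])]
0.108 [ 0.5088 -0.1541  0.1105] [array([-0.16,  0.19,  0.84]), array([-0.01,  0.01, -0.02])]
0.128 [ 0.4975 -0.1563  0.1269] [array([-0.16,  0.19,  0.04]), array([-0.01,  0.01, -0.02])]
[-0.6  -0.14  2.4   0.82  0.59  0.16]
```

```bash
python3 -m jog '[[[-0.16,0.22,0.04],[0,0,0],1],[[0,0,0.4],[0,0,0],1],[[0,0,0.5],[0,0,0],1],[[0,0,0.5],[0,0,0],1],[[0,0,0.5],[0,0,0],1],[[0,0,0.5],[0,0,0],1],[[0,0,0],[0,0,0],1],[[0,0,0],[0,0,0],1]]'
python3 nest.py|tail -3|head -1
python3 -c "
from h import *
d=get_image('wrist'); cv2.imwrite('pics/w3.png',crop(d,130,90,400,292,2.9))"
```

```text
time: 9.5
eef_pos: [0.5313, -0.1505, 0.0774]
orientation: [-3.139, -0.609, 0.18]
force: [-0.3, -0.1, -0.1]
grip_width: 0.0856
grasp_force: 0.0
0.068 [ 0.5313 -0.1498  0.0777] [array([ 0.01, -0.03, -0.01]), array([-0.01,  0.01, -0.02])]
```

View pics/w3.png

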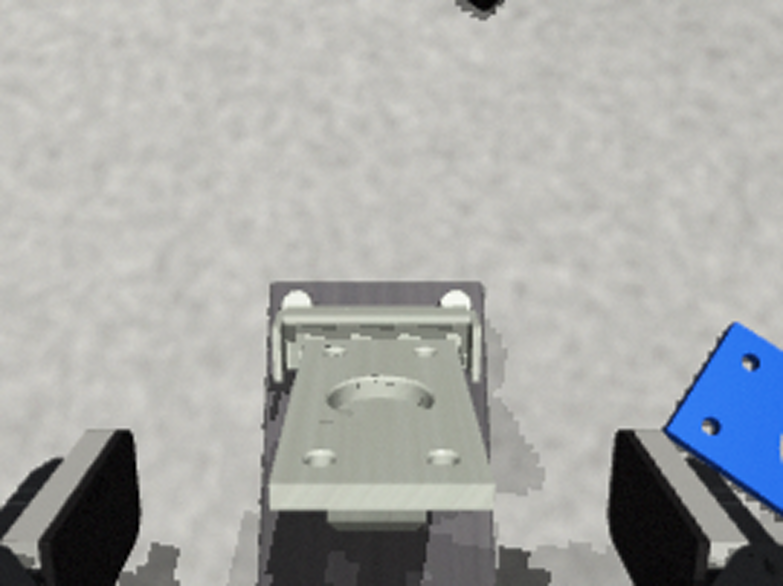

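The open fingers stand either side of the steel plate (pads' inner edges at crop x 137 and 612, plate top edge at 270–493, row 495), so it is centred. Closing.

```bash
python3 -m jog '[[[0,0,0],[0,0,0],0],[[0,0,0],[0,0,0],0],[[0,0,0],[0,0,0],0],[[0,0,0],[0,0,0],0],[[0,0,0],[0,0,0],0],[[0,0,0],[0,0,0],0],[[0,0,0],[0,0,0],0],[[0,0,0],[0,0,0],0]]' 50; python3 -c "
from h import *
d=get_image('wrist'); cv2.imwrite('pics/w4.png',crop(d,130,90,400,292,2.9))"
```

```text
time: 10.22
eef_pos: [0.5315, -0.1518, 0.079]
orientation: [-3.141, -0.612, 0.181]
force: [-4.9, -0.4, 5.5]
grip_width: 0.0361
grasp_force: 49.0
```

View pics/w4.png

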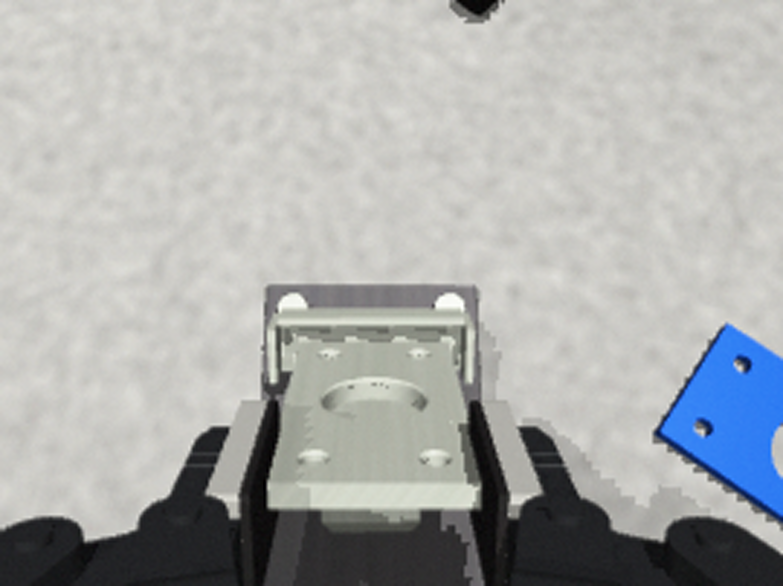

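Fingers are on both long edges of the plate (crop x 278 and 475), tips about row 402, top edge at rows 485–508. I check tip extension and plate pose in hand.

```bash
python3 - <<'E'
from h import *
o=observe(); R=Rn.from_euler("xyz",o["orientation"]); p=o["eef_pos"]
d=get_image("wrist")
# camera->tool
T=d["T"]; f=lambda x,y:(130+(x+.5)/2.9-.5,90+(y+.5)/2.9-.5)
def toolray(u,v):
    D=T[:3,:3]@np.array([(u-d["cx"])/d["fx"],-(v-d["cy"])/d["fy"],-1]); return R.inv().apply(T[:3,3]-p),R.inv().apply(D)
def at(u,v,k,val):
    c,D=toolray(*f(u,v)); return (c+D*(val-c[k])/D[k])*1e3
print("cam",toolray(0,0)[0].round(3))
print("tip at near corner x=11:",at(272,402,0,.011).round(1),at(476,402,0,.011).round(1))
for v in (508,485): print("top edge v",v,[at(u,v,1,y).round(1) for u,y in((268,-.019),(482,.019))], "z if x=+2.5", at(375,v,0,.0025).round(1), at(375,v,0,-.0025).round(1))
for xx in(-.0025,.0025): print("hole at v395 x",xx,at(374,397,0,xx).round(1))
print(o["eef_pos"])
E
python3 nest.py|tail -3|head -1
```

```text
cam [ 0.071 -0.001 -0.124]
tip at near corner x=11: [ 11.  -19.5  12.1] [11.  18.  12.1]
top edge v 508 [array([ -2.7, -19. ,  -1.8]), array([-7.2, 19. ,  5.7])] z if x=+2.5 [  2.5  -0.6 -10.3] [-2.5 -0.6 -2. ]
top edge v 485 [array([  1.1, -19. ,  -0.6]), array([-3.2, 19. ,  6.9])] z if x=+2.5 [ 2.5 -0.6 -3. ] [-2.5 -0.6  5.7]
hole at v395 x -0.0025 [-2.5 -0.8 45.2]
hole at v395 x 0.0025 [ 2.5 -0.8 33.8]
[ 0.53146878 -0.15173465  0.0789494 ]
0.068 [ 0.5313 -0.1498  0.0777] [array([-0.02, -0.08,  0.05]), array([ 0.01, -0.01, -0.02])]
```

```bash
python3 -m jog '[[[0,0,-0.3],[0,0,0],0],[[0,0,-0.5],[0,0,0],0],[[0,0,-0.6],[0,0,0],0],[[0,0,-0.6],[0,0,0],0],[[0.46,0,-0.66],[0,0,0],0],[[0.46,0,-0.66],[0,0,0],0],[[0.46,0,-0.66],[0,0,0],0],[[0.46,0,-0.66],[0,0,0],0],[[0.46,0,-0.66],[0,0,0],0],[[0,0,0],[0,0,0],0],[[0,0,0],[0,0,0],0]]'
python3 - <<'E'
from h import *
print([x.round(2) for x in delta([.545,-.05,.24],[np.pi,0,np.radians(-10.6)])],observe()["joint_positions"].round(2))
E
```

```text
time: 11.23
eef_pos: [0.5035, -0.1573, 0.221]
orientation: [3.14, -0.613, 0.182]
force: [-1.3, 0.5, -0.5]
grip_width: 0.0364
grasp_force: 51.0
[array([ 2.41, -3.92,  0.76]), array([-1.06, -5.79,  3.39])] [-0.61 -0.27  2.3   0.64  0.75  0.38]
```

```bash
python3 -m jog '[[[0.2,-0.3,0],[0,-0.75,0],0],[[0.2,-0.3,0],[0,-0.75,0],0],[[0.2,-0.3,0],[0,-0.75,0],0],[[0.2,-0.3,0],[0,-0.75,0],0],[[0.2,-0.3,0],[0,-0.75,0],0],[[0,-0.3,0],[0,-0.75,0],0],[[0,-0.3,0],[0,-0.75,0],0],[[0,-0.3,0],[0,-0.58,0],0],[[0,0,0],[0,0,0],0],[[0,0,0],[0,0,0],0]]'
python3 - <<'E'
from h import *
print([x.round(2) for x in delta([.5297,.1966,.22],[np.pi,0,np.radians(-10.6)])],observe()["joint_positions"].round(2))
E
```

```text
time: 12.07
eef_pos: [0.5137, -0.0929, 0.2281]
orientation: [-3.138, 0.003, 0.183]
force: [-0.1, -0.1, -0.7]
grip_width: 0.0365
grasp_force: 51.0
[array([  2.74, -11.27,   0.35]), array([-0.03,  0.03,  3.52])] [-0.23 -0.01  1.95  0.    1.2   1.16]
```

```bash
python3 -m jog '[[[0.23,-0.94,0],[0,0,0],0],[[0.23,-0.94,0],[0,0,0],0],[[0.23,-0.94,0],[0,0,0],0],[[0.23,-0.94,0],[0,0,0],0],[[0.23,-0.94,0],[0,0,0],0],[[0.23,-0.94,0],[0,0,0],0],[[0.23,-0.94,0],[0,0,0],0],[[0.23,-0.94,0],[0,0,0],0],[[0.23,-0.94,0],[0,0,0],0],[[0.23,-0.94,0],[0,0,0],0],[[0.23,-0.94,0],[0,0,0],0],[[0.23,-0.94,0],[0,0,0],0]]'|head -1
python3 -m jog '[[[0,0,0],[0,0,0.8],0],[[0,0,0],[0,0,0.8],0],[[0,0,0],[0,0,0.8],0],[[0,0,0],[0,0,0.8],0],[[0,0,0],[0,0,0.32],0],[[0,0,0],[0,0,0],0],[[0,0,0],[0,0,0],0]]'
python3 - <<'E'
from h import *
for z in(.22,.12,.0855): print([x.round(2) for x in delta([.5297,.1966,z],[np.pi,0,np.radians(-10.6)])],observe()["joint_positions"].round(2))
d=get_image("wrist"); np.savez("w5.npz",**d)
cv2.imwrite('pics/w5.png',crop(d,130,90,400,292,2.9))
E
```

```text
time: 13.07
time: 13.65
eef_pos: [0.5305, 0.1951, 0.23]
orientation: [-3.14, 0.001, -0.187]
force: [0.5, -0.9, -0.1]
grip_width: 0.0361
grasp_force: 51.0
[array([-0.04, -0.05,  0.4 ]), array([-0.01,  0.01, -0.02])] [0.31 0.07 1.86 0.   1.21 2.06]
[array([-0.04, -0.05,  4.4 ]), array([-0.01,  0.01, -0.02])] [0.31 0.07 1.86 0.   1.21 2.06]
[array([-0.04, -0.04,  5.78]), array([-0.01,  0.01, -0.02])] [0.31 0.07 1.86 0.   1.21 2.06]
```

View pics/w5.png

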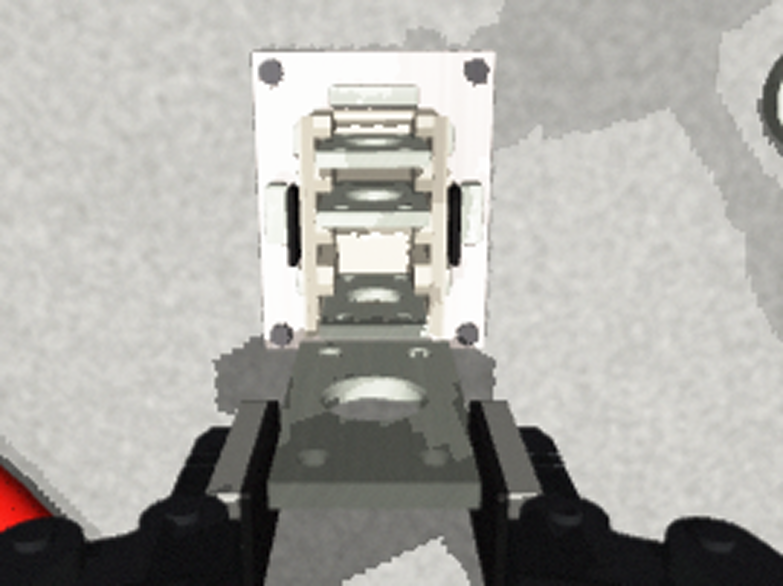

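The plate hangs upright in the fingers. Dock screws show at crop (270,71), (476,70), (467,334), (281,334) and the free slot at (372,255). I re-measure the dock from this opposite side and average out calibration bias.

```bash
python3 - <<'E'
from h import *
d=load("w5.npz"); f=lambda x,y:(130+(x+.5)/2.9-.5,90+(y+.5)/2.9-.5)
def rep(P):
    P=np.array(P)[:,:2];c=P.mean(0); ax=(P[0]+P[1]-P[2]-P[3])/2; print(c.round(4),np.linalg.norm(ax).round(4),np.degrees(np.arctan2(ax[1],ax[0])).round(2),np.linalg.norm(P[0]-P[1]).round(4),np.linalg.norm(P[2]-P[3]).round(4)); return c,ax
rep([ray(d,*f(*p),.0125) for p in((270,71),(476,70),(467,334),(281,334))])
rep([ray(d,*f(*p),.012) for p in((251,52),(496,52),(486,347),(265,347))])
# held plate: top edge & bottom edge in world
o=observe();R=Rn.from_euler("xyz",o["orientation"])
c=np.array([.5395,.1948]);a=np.radians(-10.6);A=np.array([np.cos(a),np.sin(a)]);B=np.array([-A[1],A[0]])
for (u,v,z,n) in((375,485,o["eef_pos"][2]+.003,"top front"),(375,508,o["eef_pos"][2]+.0025,"top back"),(375,341,o["eef_pos"][2]-.0695,"bottom front"),(270,496,o["eef_pos"][2]+.003,"L"),(482,496,o["eef_pos"][2]+.003,"R")):
    q=ray(d,*f(u,v),z)[:2]-c; print(n,(q@A).round(4),(q@B).round(4))
for (u,v,z,n) in((375,168,.088,"p+30 back"),(375,228,.088,"p+10 back"),(375,212,.088,"p+10 front"),(375,152,.088,"p+30 front")): 
    q=ray(d,*f(u,v),z)[:2]-c; print(n,(q@A).round(4),(q@B).round(4))
E
```

```text
[0.54   0.1945] 0.1142 -10.51 0.0844 0.0838
[0.5404 0.194 ] 0.1279 -10.33 0.0999 0.1001
top front -0.0064 -0.001
top back -0.0111 -0.001
bottom front -0.0067 -0.0009
L -0.0085 0.0168
R -0.0085 -0.0191
p+30 back 0.0278 -0.0009
p+10 back 0.0076 -0.0009
p+10 front 0.0131 -0.0009
p+30 front 0.033 -0.001
```

```bash
python3 -m jog '[[[-0.04,-0.04,0.3],[0,0,0],0],[[0,0,0.7],[0,0,0],0],[[0,0,0.8],[0,0,0],0],[[0,0,0.8],[0,0,0],0],[[0,0,0.7],[0,0,0],0],[[0,0,0.3],[0,0,0],0],[[0,0,0],[0,0,0],0],[[0,0,0],[0,0,0],0]]'
python3 -m jog '[[[0,0,0.2],[0,0,0],0],[[0,0,0.2],[0,0,0],0],[[0,0,0.2],[0,0,0],0],[[0,0,0.2],[0,0,0],0],[[0,0,0.2],[0,0,0],0],[[0,0,0.2],[0,0,0],0],[[0,0,0.2],[0,0,0],0],[[0,0,0.2],[0,0,0],0],[[0,0,0.2],[0,0,0],0],[[0,0,0],[0,0,0],0],[[0,0,0],[0,0,0],0]]'
python3 - <<'E'
from h import *
print([x.round(2) for x in delta([.5299,.1964,.0855],[np.pi,0,np.radians(-10.5)])],observe()["force"].round(2))
E
```

```text
time: 14.37
eef_pos: [0.5302, 0.1973, 0.1406]
orientation: [-3.141, 0.001, -0.187]
force: [0.0, 0.4, -1.2]
grip_width: 0.0366
grasp_force: 51.0
time: 15.28
eef_pos: [0.53, 0.1973, 0.0954]
orientation: [-3.141, 0.001, -0.187]
force: [0.3, 0.4, -0.2]
grip_width: 0.0361
grasp_force: 51.0
[array([0.  , 0.04, 0.39]), array([-0.01,  0.01, -0.04])] [ 0.27  0.41 -0.22]
```

The plate is in the slot without contact; lowering the last 10 mm.

```bash
python3 -m jog '[[[0,0,0.1],[0,0,0],0],[[0,0,0.1],[0,0,0],0],[[0,0,0.1],[0,0,0],0],[[0,0,0.06],[0,0,0],0],[[0,0,0],[0,0,0],0],[[0,0,0],[0,0,0],0]]'
python3 -m jog '[[[0,0,0.04],[0,0,0],0],[[0,0,0],[0,0,0],0],[[0,0,0],[0,0,0],0]]'
```

```text
time: 15.78
eef_pos: [0.5303, 0.1974, 0.0868]
orientation: [-3.14, 0.001, -0.187]
force: [-0.9, -1.0, -0.7]
grip_width: 0.0363
grasp_force: 51.0
time: 16.03
eef_pos: [0.5304, 0.1975, 0.086]
orientation: [-3.14, 0.0, -0.188]
force: [-0.2, -0.8, -1.0]
grip_width: 0.0361
grasp_force: 51.0
```

```bash
python3 -m jog '[[[0,0,0.04],[0,0,0],0],[[0,0,0.04],[0,0,0],0],[[0,0,0],[0,0,0],0],[[0,0,0],[0,0,0],0]]'
```

```text
time: 16.37
eef_pos: [0.5314, 0.1974, 0.0857]
orientation: [-3.14, -0.001, -0.187]
force: [-1.9, -1.5, 7.9]
grip_width: 0.036
grasp_force: 51.9
```

Seated (8 N on the floor). Releasing and checking.

```bash
python3 -m jog '[[[0,0,0],[0,0,0],1],[[0,0,0],[0,0,0],1],[[0,0,0],[0,0,0],1],[[0,0,0],[0,0,0],1],[[0,0,0],[0,0,0],1],[[0,0,0],[0,0,0],1],[[0,0,-0.6],[0,0,0],1],[[0,0,-0.8],[0,0,0],1],[[0,0,-0.8],[0,0,0],1],[[0,0,-0.8],[0,0,0],1],[[0,0,0],[0,0,0],1],[[0,0,0],[0,0,0],1]]'; python3 -c "
from h import *
d=get_image('wrist'); np.savez('w6.npz',**d); cv2.imwrite('pics/w6.png',crop(d,130,130,400,332,2.9))"
```

```text
time: 17.37
eef_pos: [0.5315, 0.1977, 0.1603]
orientation: [-3.139, -0.002, -0.188]
force: [-1.2, -1.2, 0.4]
grip_width: 0.0856
grasp_force: 0.0
```

View pics/w6.png

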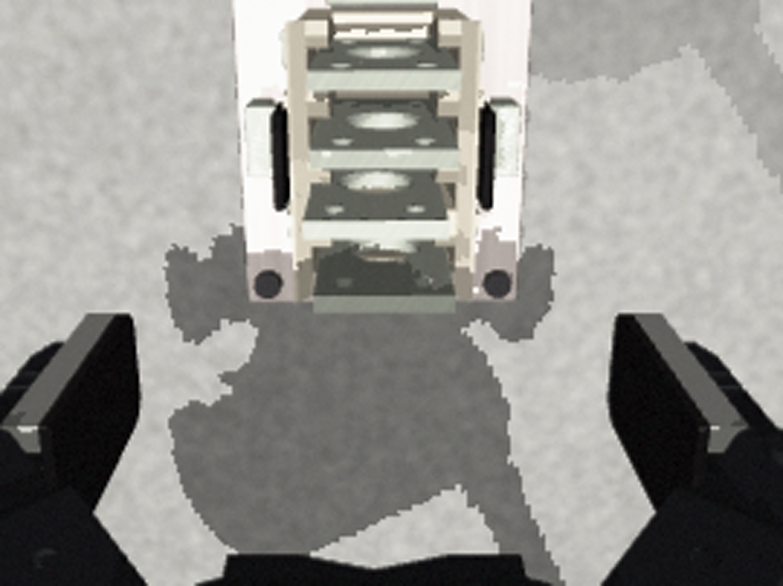

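All four top edges are evenly spaced (rows ~90, 166, 238, 311), so the last plate is down like its neighbours. Fingertips at (130,318) and (620,318) let me check tip height when open.

```bash
python3 - <<'E'
from h import *
d=load("w6.npz");o=observe(); R=Rn.from_euler("xyz",o["orientation"]); p=o["eef_pos"];T=d["T"]
def at(x,y,k,val):
    u,v=130+(x+.5)/2.9-.5,130+(y+.5)/2.9-.5
    D=R.inv().apply(T[:3,:3]@np.array([(u-d["cx"])/d["fx"],-(v-d["cy"])/d["fy"],-1]));c=R.inv().apply(T[:3,3]-p); return ((c+D*(val-c[k])/D[k])*1e3).round(1)
print(at(130,316,0,.011),at(616,316,0,.011))
c=np.array([.5398,.1946]);a=np.radians(-10.5);A=np.array([np.cos(a),np.sin(a)]);B=np.array([-A[1],A[0]])
for u,v in((462,68),(385,68),(385,150),(376,222),(385,296),(309,160),(460,160),(304,232),(447,232),(282,155),(486,155)):
    z=.055 if u in(282,486) else .088
    q=ray(d,130+(u+.5)/2.9-.5,130+(v+.5)/2.9-.5,z)[:2]-c; print(u,v,(q@A).round(4),(q@B).round(4))
for z in(.16,.044): print([x.round(2) for x in delta([*c,z],[np.pi,0,a])])
E
```

```text
[ 11.  -42.8  -0.2] [11.  40.4 -0. ]
462 68 0.0333 -0.0194
385 68 0.0333 -0.0005
385 150 0.0126 -0.0005
376 222 -0.0066 0.0018
385 296 -0.0274 -0.0005
309 160 0.0101 0.0187
460 160 0.01 -0.0195
304 232 -0.0093 0.0205
447 232 -0.0094 -0.0166
282 155 0.0029 0.0296
486 155 0.0027 -0.0306
[array([ 0.39,  0.04, -0.05]), array([-0.01,  0.  , -0.04])]
[array([0.39, 0.05, 4.59]), array([-0.01,  0.  , -0.04])]
```

```bash
python3 -m jog '[[[0.39,0.07,0],[0,0,-0.04],1],[[0,0,0.4],[0,0,0],1],[[0,0,0.7],[0,0,0],1],[[0,0,0.8],[0,0,0],1],[[0,0,0.8],[0,0,0],1],[[0,0,0.8],[0,0,0],1],[[0,0,0.5],[0,0,0],1],[[0,0,0.3],[0,0,0],1],[[0,0,0.37],[0,0,0],1],[[0,0,0],[0,0,0],1],[[0,0,0],[0,0,0],1]]'
python3 - <<'E'
from h import *
print([x.round(3) for x in delta([.5398,.1946,.042],[np.pi,0,np.radians(-10.5)])],observe()["force"].round(2))
E
```

```text
time: 18.33
eef_pos: [0.5397, 0.194, 0.0419]
orientation: [-3.141, 0.001, -0.183]
force: [0.5, 0.5, 1.2]
grip_width: 0.0853
grasp_force: 0.0
[array([ 0.   , -0.026, -0.002]), array([-0.01 ,  0.008, -0.001])] [0.47 0.5  1.23]
```

```bash
python3 -m jog '[[[0,0,0],[0,0,0],0],[[0,0,0],[0,0,0],0],[[0,0,0],[0,0,0],0],[[0,0,0],[0,0,0],0],[[0,0,0],[0,0,0],0],[[0,0,0],[0,0,0],0],[[0,0,0],[0,0,0],0],[[0,0,0],[0,0,0],0]]' 50
```

```text
time: 19.0
eef_pos: [0.541, 0.1938, 0.045]
orientation: [-3.14, -0.002, -0.183]
force: [-2.9, -3.1, 12.5]
grip_width: 0.053
grasp_force: 53.8
```

Width 53 mm is both catches at their stops (with the pads' compliance). Lifting gently.

```bash
python3 -m jog '[[[0,0,-0.1],[0,0,0],0],[[0,0,-0.15],[0,0,0],0],[[0,0,-0.2],[0,0,0],0],[[0,0,-0.2],[0,0,0],0],[[0,0,0],[0,0,0],0],[[0,0,0],[0,0,0],0]]'
```

```text
time: 19.5
eef_pos: [0.5395, 0.1941, 0.0585]
orientation: [-3.14, 0.001, -0.183]
force: [0.3, -0.1, -5.9]
grip_width: 0.0527
grasp_force: 54.0
```

The load is -5.9 N (about 0.55 kg), so the cassette is free and carried.

```bash
python3 -m jog '[[[0,0,-0.25],[0,0,0],0],[[0,0,-0.4],[0,0,0],0],[[0,0,-0.5],[0,0,0],0],[[0,0,-0.5],[0,0,0],0],[[0,0,-0.5],[0,0,0],0],[[0,0,-0.5],[0,0,0],0],[[0,0,-0.5],[0,0,0],0],[[0,0,-0.5],[0,0,0],0],[[0,0,-0.4],[0,0,0],0],[[0,0,-0.2],[0,0,0],0],[[0,0,0],[0,0,0],0],[[0,0,0],[0,0,0],0]]'
python3 - <<'E'
from h import *
w=get_image('wrist');s=get_image('scene');uv=proj(s,[[.54,.195,.14]])[0].astype(int)
a=crop(w,160,110,360,260,2.9)[:400,:400*2]; b=crop(s,uv[0]-50,uv[1]-40,uv[0]+50,uv[1]+70,4)
m=np.zeros((450,800,3),np.uint8);a=cv2.resize(a,(400,300));m[:300,:400]=a;m[:440,400:]=b[:440,:400];cv2.imwrite("pics/f.png",m)
E
```

```text
time: 20.5
eef_pos: [0.5397, 0.1938, 0.1648]
orientation: [-3.14, 0.0, -0.183]
force: [-0.4, 0.4, -4.9]
grip_width: 0.0528
grasp_force: 54.0
```

View pics/f.png

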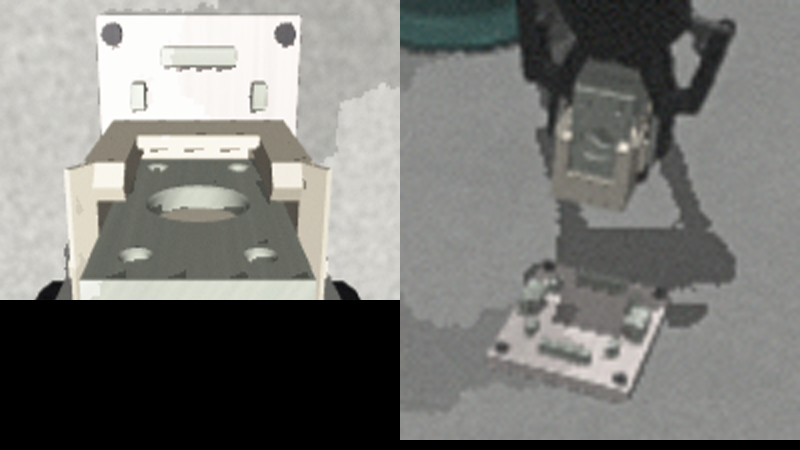

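The cassette hangs level in the fingers (scene crop (600,140)), clear of its empty dock (580,340), lifted about 12 cm. Letting it settle and handing in.

```bash
python3 -m jog '[[[0,0,0],[0,0,0],0],[[0,0,0],[0,0,0],0],[[0,0,0],[0,0,0],0],[[0,0,0],[0,0,0],0],[[0,0,0],[0,0,0],0],[[0,0,0],[0,0,0],0]]' && python3 -c "
from workcell import *
print(hand_in())"
```

```text
time: 21.1
eef_pos: [0.5396, 0.1938, 0.1645]
orientation: [-3.14, 0.001, -0.183]
force: [0.6, 0.5, -5.7]
grip_width: 0.053
grasp_force: 54.0
the job is handed in; nothing more can be done
None
```

I seated the last plate in the free slot, then unlatched the cassette and lifted it about 12 cm by its catches; it hung level and still, and I handed the job in at 21.1 s (no verdict was returned).

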